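Stand the fallen picture frames back up

TASK

Two picture frames on the hall table, a portrait and a landscape one, have fallen on their faces so that their steel feet stick up in the air. Stand each one back on its foot by pushing the raised foot over with the fingertips: do not lift or carry the frames, and leave each standing within about 5 cm of where its bottom edge is now. Leave the small frame that still stands and the other ornaments where they are.

Things in the scene. Friction and masses are not known exactly. Their poses are not given: they have to be found in the camera images.
- portrait: The portrait frame, fallen on its face, 0.5 to 0.8 kg: wooden panel 180 mm from bottom to top edge, 130 wide, 12 thick; steel foot 70 wide, 100 deep, 8 thick, square to its bottom edge (an L). Origin: middle of the heel edge, the L's outer corner, on the table fallen and standing. x: up the panel (level when fallen, up when standing); panel z 0 to 12, foot x 0 to 8, z 0 to 100 mm; y along the heel.
- landscape: The landscape frame, fallen on its face, 0.5 to 0.8 kg: wooden panel 130 mm from bottom to top edge, 180 wide, 12 thick; steel foot 80 wide, 100 deep, 8 thick, square to its bottom edge (an L). Origin: middle of the heel edge, the L's outer corner, on the table fallen and standing. x: up the panel (level when fallen, up when standing); panel z 0 to 12, foot x 0 to 8, z 0 to 100 mm; y along the heel.
- portrait_foot (a point): Middle of the free edge of the portrait frame's foot, on its inner (panel) side: 100 mm above the table while the frame lies. Pushing this part of the foot away from the panel (-x of the frame), then following it down in an arc about the heel, tips the frame up; it resists with 1.5 to 3.5 N, and past about 50 degrees it drops onto its foot by itself.
- landscape_foot (a point): Middle of the free edge of the landscape frame's foot, on its inner (panel) side: 100 mm above the table while the frame lies. Pushing this part of the foot away from the panel (-x of the frame), then following it down in an arc about the heel, tips the frame up; it resists with 1.5 to 3.5 N, and past about 50 degrees it drops onto its foot by itself.
- small_frame: Small wooden picture frame that still stands on its foot, near the middle, 80 mm wide, 115 mm tall, 12 mm thick, its 70 mm deep foot on the -x side; origin under the panel, z up. Leave alone.
- candle: Glass tealight goblet, 64 mm across, 75 mm tall; origin at the centre of its underside, z up. Leave alone.
- jar: White lidded jar, 68 mm across, 85 mm tall; origin at the centre of its underside, z up. Leave alone.
- bowl: White bowl, 110 mm across, 50 mm tall; origin at the centre of its underside, z up. Leave alone.
- vase: Terracotta bud vase, 76 mm across, 120 mm tall; origin at the centre of its underside, z up. Leave alone.
- case: Black spectacle case, 160 x 62 mm, 45 mm tall; origin at the centre of its underside, z up. Leave alone.

How it is judged:
By the outcome, as a careful person would: the job done as asked, in the order asked, and still so for the second after the job is handed in, with the robot touching nothing.
It also fails if it takes over 56 s, if anything falls off the work surface, if the arm or the gripper's body presses on something with over 40 N, if the wrist force passes 120 N, or if a joint passes its speed limit or range.

ROBOT

A 7-joint arm with a two-finger parallel gripper is mounted at the origin on the work surface. World frame = base frame: x ahead of the robot, y to its left, z up, the work surface at z = 0. Lengths are in m, angles in rad, forces in N, time in s.
With the tool pointing down it reaches from about 0.425 to 0.95 m from the base axis. Payload 16.7 kg.
Tool frame: the origin (TCP) lies on the centre line of the jaws, within the pads' length; the fingertips stand nose_length ahead of it and the grasp point (between the pads) lies 5 mm behind it (nose_length is the distance from the TCP to the fingertips, in m); z points along the fingers, y is the line along which they close (so a half turn about z gives the same grasp; the last joint's range is limited). The gripper opens to 94 mm and grips with 3 to 60 N. Pads are 16 mm wide; open, the fingers measure 119 mm over their backs; the gripper's body (75 mm by 177 mm) begins 78 mm behind the grasp point.
Start: joints at [1.101, 0.426, 0.074, 1.606, -0.034, 1.111, -0.067], TCP at [0.212, -0.641, 0.219] pointing down, gripper open.
Joint ranges: [-2.85, 2.85], [-0.5, 2.14], [-1.23, 1.37], [0.21, 2.46], [-1.02, 4.16], [0.16, 2.05], [-2.73, 2.73]. Speed limits (rad/s): [1.89, 1.89, 2.39, 2.39, 3.01, 3.01, 3.01].

INTERFACE

Orientations are given as a unit quaternion [x, y, z, w].
In Python, from cell import * gives the robot as it stands.
- The arm moves only by the shell command python3 -m creep 'ROWS'. ROWS is JSON, a list of rows, each an object with "translation": the shift along the world's x, y, z in m, a list of three; "angular": the turn, a rotation vector about the world's x, y, z in degrees, a list of three; "claw": the finger opening in m, from 0 to 0.094. In form: [{"translation": [dx, dy, dz], "angular": [wx, wy, wz], "claw": claw}, ...]. A call has 1 to 12 rows; each row shifts and turns the commanded pose from where the row before left it; what a row does not reach is not made up. A row lasts 1/8 s, in which the tool goes at most 62.5 mm and 10.7 degrees, less where a joint would pass 70% of its speed; a pose out of reach is approached as far as the arm can. A call is refused whole if a number of a shift passes 0.0625 or a number of a turn 10.7, either way. A call with a gripper value outside its range is refused whole. The fingers move at their own pace and stop on an object; the grip force is fixed at half the most. Time passes only in rows, so rows that do not move let the fingers close. It gives the time, the measured TCP pose, the force, the opening and the grip force at its end, in the units of the state.
- observe(): the state, without advancing time (a new reading comes with each control period).
- capture(name): name is "side" or "top"; returns (picture, depth): 420x560x3 uint8, red, green, blue; 420x560 float32, m along the optical axis (not along the pixel's ray), 0 where there is no reading.
- get_calibration(name): a dict with "fx", "fy", "cx", "cy" (pixels), "R" (3x3) and "t" (3): a world point X has camera coordinates R X + t. Camera axes: x right, y down, z forward; pixel columns grow to the right and rows downward; lengths in m; the calibration is good to about 2 mm. A picture is of the moment at which its call begins. get_calibration takes no time and is no camera call.
- hand_in(): hands the job in; it is judged then, once.
The state is a dict: "time_s": time; "qpos": joint angles; "dq": joint speeds; "effort": joint torques, N m; "position": TCP position; "eef_rot": TCP orientation; "force": force on the tool from outside, world axes, zero at the start; "torque": the same for the moment, N m; "finger_gap": finger opening in m; "grip_force": force on a finger pad.
Only numpy, scipy, OpenCV 4.12 (cv2) and the standard library are available. Lean on these libraries where they do the work, as an engineer would, in place of code of your own. Each camera call takes 0.05 s, during which the arm holds its last target. There are 200 camera calls.

## Working session

There is one attempt and no reset: what is moved stays moved. The work goes in short steps, Python scripts to look and compute and a shell command to move; the robot and the scene stay as the last step left them, time stands still between calls to the robot, and variables do not carry over. Pictures are saved under pics/ and viewed, at most 10 in all, crops included, and the job is handed in when it is done.

```bash
mkdir -p pics
python3 - <<'E'
from cell import *
import cv2,numpy as np
for n in("top","side"):
    p,d=capture(n); cv2.imwrite(f"pics/{n}0.png",p[:,:,::-1]); np.save(f"pics/{n}0.npy",d)
s=observe();print(s['time_s'],s['position'],s['eef_rot'],s['finger_gap'])
print([k for k in dir() if 'nose' in k], globals().get('nose_length'))
E
```

```text
0.1 [ 0.21205636 -0.6404205   0.21885618] [ 9.87246870e-01  1.59195750e-01 -1.27927494e-04 -5.61544565e-04] 0.09396224811587783
['nose_length'] 0.014
```

View pics/top0.png

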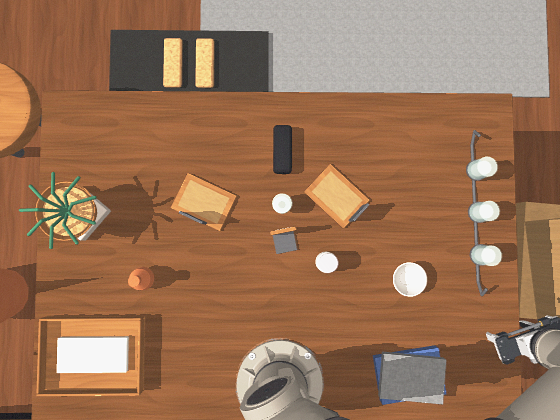

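View pics/side0.png

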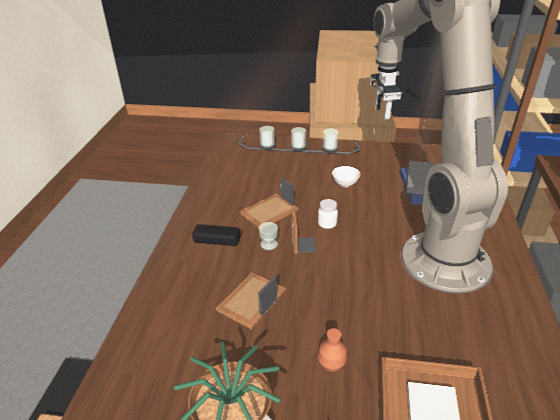

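The top view shows one frame at about (205,202) with its foot near (192,218), and the other at about (338,197) with its foot near (357,213). The small frame stands at (284,235), the candle at (282,203) and the jar at (327,262). Next I'll fit the frames from depth.

```bash
cat > h.py <<'E'
from cell import *
import cv2,numpy as np
def cloud(n,d):
    c=get_calibration(n); v,u=np.mgrid[:420,:560]
    P=np.stack([(u-c['cx'])/c['fx']*d,(v-c['cy'])/c['fy']*d,d],-1)
    W=(P-np.array(c['t']))@np.array(c['R']); W[d==0]=np.nan
    return W
E
python3 - <<'E'
from h import *
W=cloud('top',np.load('pics/top0.npy')); S=cloud('side',np.load('pics/side0.npy'))
for n,(u,v) in dict(A=(205,202),B=(338,197)).items():
    c=W[v,u,:2]; print(n,c)
    for nm,C in(('top',W),('side',S)):
        m=np.hypot(*(np.nan_to_num(C[...,:2],nan=9)-c).transpose(2,0,1))<0.125
        Q=C[m]; p=Q[(Q[:,2]>.006)&(Q[:,2]<.02)]; f=Q[(Q[:,2]>.03)&(Q[:,2]<.115)]
        for k,q in(('panel',p),('foot',f)):
            if len(q)>3:
                r=cv2.minAreaRect(q[:,:2].astype(np.float32)*1000); print(nm,k,len(q),np.round(cv2.boxPoints(r)).tolist(),np.round(r[1]),q[:,2].max())
for n,(u,v) in dict(small=(284,235),foot=(287,243),candle=(282,203),jar=(327,262),case=(283,150)).items(): print(n,W[v,u].round(3))
for n,d,(x,y) in(('top','top0',(165,150)),):
    im=cv2.imread('pics/top0.png')[140:280,165:385]; cv2.imwrite('pics/c1.png',cv2.resize(im,None,fx=3.6,fy=3.6,interpolation=cv2.INTER_CUBIC))
E
```

```text
A [0.58866164 0.24785212]
top panel 2093 [[426.0, 302.0], [521.0, 101.0], [740.0, 203.0], [645.0, 405.0]] [242. 223.] 0.01993069824886893
top foot 94 [[515.0, 245.0], [522.0, 241.0], [556.0, 314.0], [549.0, 317.0]] [80.  8.] 0.10409260511875643
side panel 1655 [[487.0, 130.0], [698.0, 119.0], [710.0, 357.0], [500.0, 368.0]] [239. 211.] 0.01993361575267735
side foot 376 [[514.0, 244.0], [525.0, 238.0], [561.0, 317.0], [550.0, 322.0]] [86. 12.] 0.10745254522856793
B [ 0.60605303 -0.1932701 ]
top panel 2057 [[485.0, -298.0], [709.0, -315.0], [726.0, -88.0], [502.0, -71.0]] [228. 225.] 0.019975567274984136
top foot 111 [[524.0, -231.0], [574.0, -277.0], [580.0, -270.0], [530.0, -224.0]] [ 9. 69.] 0.1058869189298191
side panel 1036 [[460.0, -198.0], [602.0, -342.0], [756.0, -191.0], [615.0, -46.0]] [217. 202.] 0.019941447189947382
side foot 224 [[523.0, -230.0], [581.0, -282.0], [590.0, -271.0], [532.0, -220.0]] [14. 77.] 0.10384218836867892
small [ 0.48  -0.014  0.009]
foot [ 0.453 -0.023  0.012]
candle [ 0.581 -0.006  0.076]
jar [ 0.395 -0.147  0.084]
case [ 0.757 -0.009  0.046]
```

View pics/c1.png

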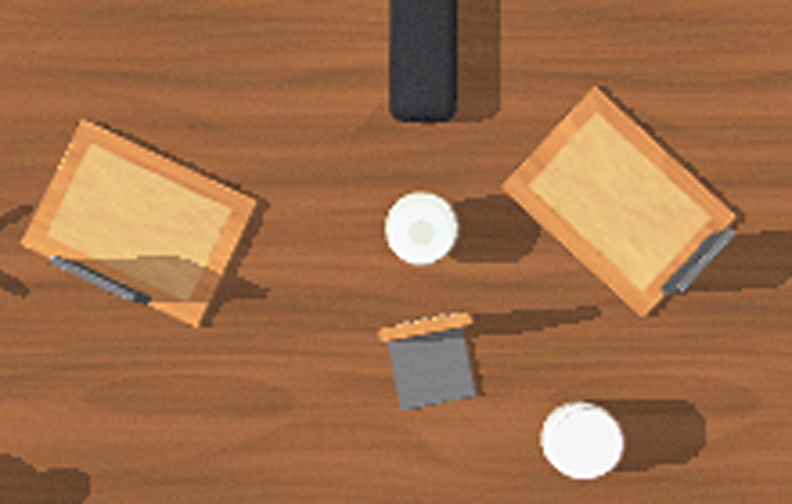

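Depth gives the portrait on the right, with its heel at about (0.5495, -0.2535) and the panel direction (.677, .735). The landscape is on the left, with its heel at about (0.5315, 0.281) and the panel direction (.904, -.427). I'll do the portrait first: close the fingers, line tool y up with the heel, and hover on the panel side of the foot.

```bash
python3 -m creep '[{"translation":[0.032,0.037,0],"angular":[0,0,2.6],"claw":0},{"translation":[0.032,0.037,0],"angular":[0,0,2.6],"claw":0},{"translation":[0.032,0.037,0],"angular":[0,0,2.6],"claw":0},{"translation":[0.032,0.037,0],"angular":[0,0,2.6],"claw":0},{"translation":[0.032,0.037,0],"angular":[0,0,2.6],"claw":0},{"translation":[0.032,0.037,0],"angular":[0,0,2.6],"claw":0},{"translation":[0.032,0.037,0],"angular":[0,0,2.6],"claw":0},{"translation":[0.032,0.037,0],"angular":[0,0,2.6],"claw":0},{"translation":[0.032,0.037,0],"angular":[0,0,2.6],"claw":0},{"translation":[0.032,0.037,0],"angular":[0,0,2.6],"claw":0},{"translation":[0.032,0.037,0],"angular":[0,0,2.6],"claw":0},{"translation":[0,0,0],"angular":[0,0,0],"claw":0}]'
python3 - <<'E'
from h import *
p,d=capture('side'); cv2.imwrite('pics/s1.png',cv2.resize(p[150:300,180:380,::-1],None,fx=4,fy=4))
s=observe();print(s['position'],s['eef_rot'],s['finger_gap'])
E
```

```text
time_s: 1.6
position: [0.5662, -0.2297, 0.219]
eef_rot: [0.916, 0.401, 0.0, -0.001]
force: [-0.7, -0.8, 0.1]
finger_gap: 0.0004
grip_force: 0.0
[ 0.56481452 -0.23211491  0.21896009] [ 9.16765161e-01  3.99426362e-01 -1.27979645e-04 -4.51751130e-04] 0.0003962428140553116
```

View pics/s1.png

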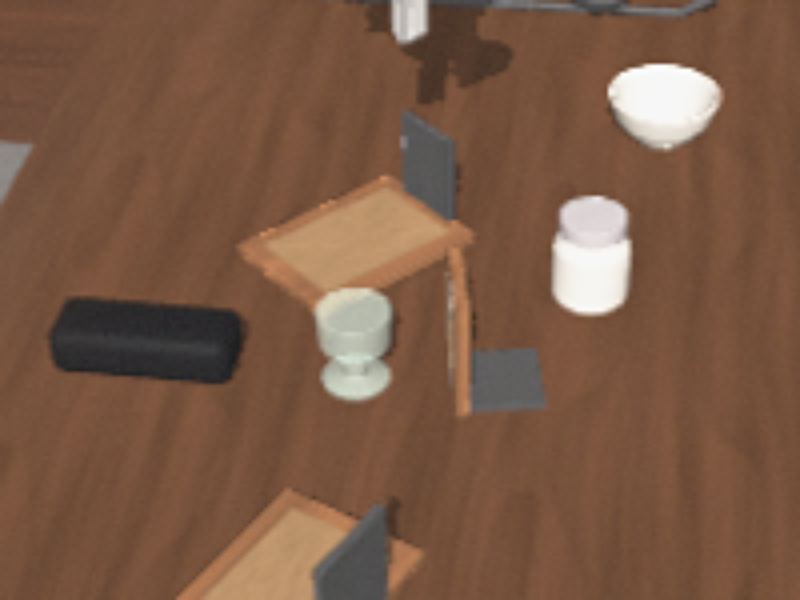

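The tip is over the panel, just on the inner side of the portrait's foot, which is at crop (428,165). I'll go down and start the arc.

```bash
python3 -m creep '[{"translation":[0,0,-0.03],"angular":[0,0,0],"claw":0},{"translation":[0,0,-0.03],"angular":[0,0,0],"claw":0},{"translation":[0,0,-0.03],"angular":[0,0,0],"claw":0},{"translation":[0,0,-0.03],"angular":[0,0,0],"claw":0},{"translation":[0,0,0],"angular":[0,0,0],"claw":0},{"translation":[-0.0034,-0.0037,0],"angular":[0,0,0],"claw":0},{"translation":[-0.0034,-0.0037,0],"angular":[0,0,0],"claw":0},{"translation":[-0.0051,-0.0055,0],"angular":[0,0,0],"claw":0},{"translation":[-0.0051,-0.0055,0],"angular":[0,0,0],"claw":0}]'
python3 - <<'E'
from h import *
p,d=capture('side'); cv2.imwrite('pics/s2.png',cv2.resize(p[150:300,180:380,::-1],None,fx=4,fy=4))
s=observe();print(s['position'],s['force'])
E
```

```text
time_s: 2.78
position: [0.5471, -0.2528, 0.1001]
eef_rot: [0.917, 0.398, 0.0, 0.0]
force: [2.5, -0.5, 0.3]
finger_gap: 0.0003
grip_force: 0.8
[ 0.54617185 -0.25374487  0.09981489] [ 1.57542087 -0.69550466  0.40957054]
```

View pics/s2.png

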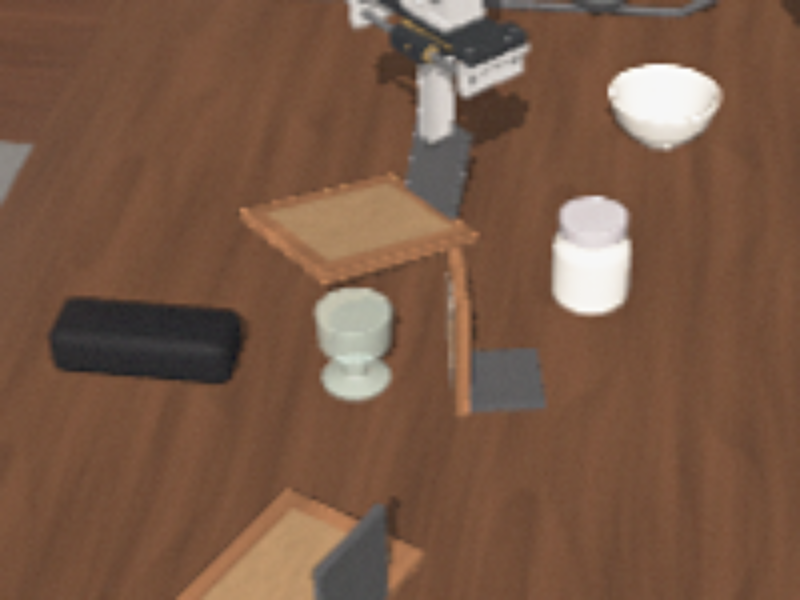

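The portrait's panel has lifted (far edge at crop (330,275)), the finger is holding the foot at about (437,140), and the heel hasn't slid. I'll continue the arc.

```bash
python3 -m creep '[{"translation":[-0.005,-0.0054,-0.0012],"angular":[0,0,0],"claw":0},{"translation":[-0.005,-0.0054,-0.0012],"angular":[0,0,0],"claw":0},{"translation":[-0.0047,-0.0051,-0.0025],"angular":[0,0,0],"claw":0},{"translation":[-0.0047,-0.0051,-0.0025],"angular":[0,0,0],"claw":0},{"translation":[-0.0044,-0.0047,-0.0036],"angular":[0,0,0],"claw":0},{"translation":[-0.0044,-0.0047,-0.0036],"angular":[0,0,0],"claw":0},{"translation":[-0.0039,-0.0042,-0.0048],"angular":[0,0,0],"claw":0},{"translation":[-0.0039,-0.0042,-0.0048],"angular":[0,0,0],"claw":0},{"translation":[-0.0033,-0.0035,-0.0057],"angular":[0,0,0],"claw":0},{"translation":[-0.0033,-0.0035,-0.0057],"angular":[0,0,0],"claw":0},{"translation":[0,0,0],"angular":[0,0,0],"claw":0},{"translation":[0,0,0],"angular":[0,0,0],"claw":0}]'
python3 - <<'E'
from h import *
p,d=capture('side'); cv2.imwrite('pics/s3.png',cv2.resize(p[150:300,180:380,::-1],None,fx=4,fy=4))
s=observe();print(s['position'],s['force'])
E
```

```text
time_s: 4.32
position: [0.5048, -0.2977, 0.0639]
eef_rot: [0.917, 0.398, 0.0, -0.0]
force: [-0.8, 0.1, -0.1]
finger_gap: 0.0004
grip_force: 0.0
[ 0.50485313 -0.29780951  0.0640384 ] [-0.43350063  0.05245426  0.85908809]
```

View pics/s3.png

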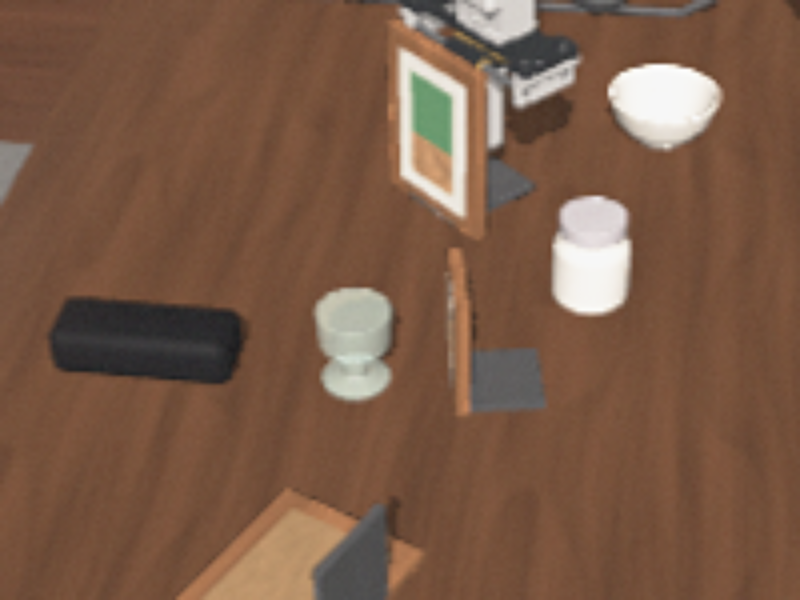

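The portrait is standing at its heel line, with its base near crop (440,210), and the neighbours haven't moved. I'll rise clear and go over to the landscape.

```bash
python3 -m creep '[{"translation":[-0.002,-0.002,0.02],"angular":[0,0,0],"claw":0},{"translation":[-0.002,-0.002,0.035],"angular":[0,0,0],"claw":0},{"translation":[-0.002,-0.002,0.035],"angular":[0,0,0],"claw":0},{"translation":[-0.002,-0.002,0.035],"angular":[0,0,0],"claw":0},{"translation":[-0.002,-0.002,0.035],"angular":[0,0,0],"claw":0},{"translation":[-0.002,-0.002,0.035],"angular":[0,0,0],"claw":0},{"translation":[0,0,0.01],"angular":[0,0,0],"claw":0},{"translation":[0,0,0],"angular":[0,0,0],"claw":0}]'
python3 -m creep '[{"translation":[0.0052,0.0483,0],"angular":[0,0,-6],"claw":0},{"translation":[0.0052,0.0483,0],"angular":[0,0,-6],"claw":0},{"translation":[0.0052,0.0483,0],"angular":[0,0,-6],"claw":0},{"translation":[0.0052,0.0483,0],"angular":[0,0,-6],"claw":0},{"translation":[0.0052,0.0483,0],"angular":[0,0,-6],"claw":0},{"translation":[0.0052,0.0483,0],"angular":[0,0,-6],"claw":0},{"translation":[0.0052,0.0483,0],"angular":[0,0,-6],"claw":0},{"translation":[0.0052,0.0483,0],"angular":[0,0,-6],"claw":0},{"translation":[0.0052,0.0483,0],"angular":[0,0,-6],"claw":0},{"translation":[0.0052,0.0483,0],"angular":[0,0,-6],"claw":0},{"translation":[0.0052,0.0483,0],"angular":[0,0,-6],"claw":0},{"translation":[0.0052,0.0483,0],"angular":[0,0,-6],"claw":0}]'
python3 -m creep '[{"translation":[0,0,0],"angular":[0,0,0],"claw":0},{"translation":[0,0,0],"angular":[0,0,0],"claw":0}]'; python3 -c "
from cell import *
s=observe();print(s['position'],s['eef_rot'],s['qpos'])"
```

```text
time_s: 5.38
position: [0.4927, -0.3099, 0.2699]
eef_rot: [0.917, 0.398, 0.0, 0.001]
force: [1.2, -0.9, -1.2]
finger_gap: 0.0004
grip_force: 0.0
time_s: 6.88
position: [0.5544, 0.271, 0.2675]
eef_rot: [0.976, -0.219, -0.001, 0.001]
force: [1.2, -1.4, -0.0]
finger_gap: 0.0007
grip_force: 0.0
time_s: 7.12
position: [0.5545, 0.2691, 0.2677]
eef_rot: [0.976, -0.217, -0.001, 0.001]
force: [-0.3, 0.2, 0.5]
finger_gap: 0.0005
grip_force: 0.0
[0.5545445  0.26910954 0.26767155] [ 9.76253816e-01 -2.16627688e-01 -6.84849398e-04  6.80500513e-04] [-0.2177931   0.32460977 -0.42843406  1.66314093  0.14326181  1.18694272
 -2.68805497]
```

Joint 7 is near its lower limit and the arc would take it further, so I'll give the tool the equivalent half turn.

```bash
python3 -m creep '[{"translation":[0,0,0],"angular":[0,0,10],"claw":0},{"translation":[0,0,0],"angular":[0,0,10],"claw":0},{"translation":[0,0,0],"angular":[0,0,10],"claw":0},{"translation":[0,0,0],"angular":[0,0,10],"claw":0},{"translation":[0,0,0],"angular":[0,0,10],"claw":0},{"translation":[0,0,0],"angular":[0,0,10],"claw":0},{"translation":[0,0,0],"angular":[0,0,10],"claw":0},{"translation":[0,0,0],"angular":[0,0,10],"claw":0},{"translation":[0,0,0],"angular":[0,0,10],"claw":0}]'
python3 -m creep '[{"translation":[0,0,0],"angular":[0,0,10],"claw":0},{"translation":[0,0,0],"angular":[0,0,10],"claw":0},{"translation":[0,0,0],"angular":[0,0,10],"claw":0},{"translation":[0,0,0],"angular":[0,0,10],"claw":0},{"translation":[0,0,0],"angular":[0,0,10],"claw":0},{"translation":[0,0,0],"angular":[0,0,10],"claw":0},{"translation":[0,0,0],"angular":[0,0,10],"claw":0},{"translation":[0,0,0],"angular":[0,0,10],"claw":0},{"translation":[0,0,0],"angular":[0,0,10],"claw":0},{"translation":[0,0,0],"angular":[0,0,0],"claw":0},{"translation":[0,0,0],"angular":[0,0,0],"claw":0}]'
python3 - <<'E'
from h import *
p,d=capture('side'); cv2.imwrite('pics/s4.png',cv2.resize(p[200:350,180:380,::-1],None,fx=4,fy=4))
s=observe();print(s['position'],s['qpos'])
E
```

```text
time_s: 8.25
position: [0.5552, 0.2677, 0.2685]
eef_rot: [0.843, 0.539, -0.0, 0.0]
force: [0.8, -0.1, 0.2]
finger_gap: 0.0005
grip_force: 0.0
time_s: 9.62
position: [0.5551, 0.2687, 0.2687]
eef_rot: [0.22, 0.976, -0.0, -0.0]
force: [-0.5, -0.7, -0.2]
finger_gap: 0.0008
grip_force: 0.0
[0.55508845 0.26899431 0.26877327] [ 0.19786512  0.46618656 -1.02176891  1.63866091  0.41320667  1.2721335
  0.22820308]
```

View pics/s4.png

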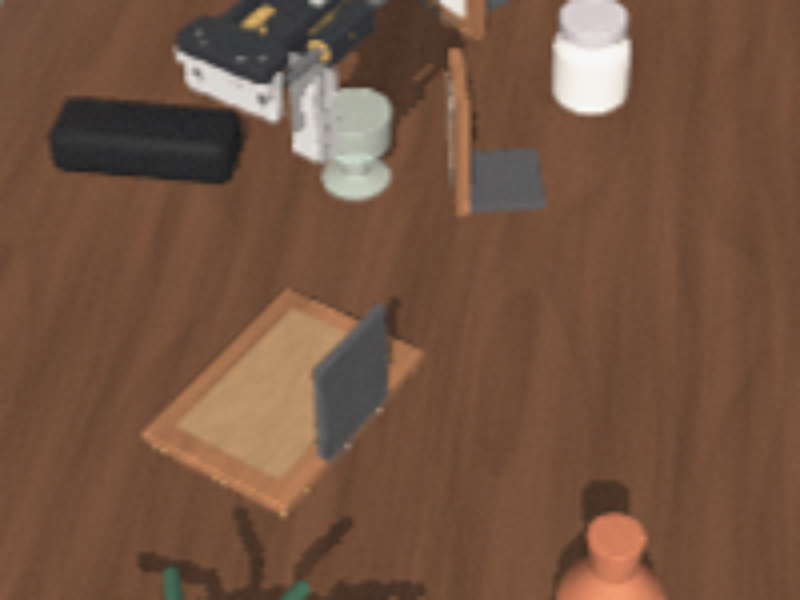

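The landscape's foot (crop (350,385)) is undisturbed and the tip hovers high on its panel side. I'll go down and begin the push.

```bash
python3 -m creep '[{"translation":[0,0,-0.034],"angular":[0,0,0],"claw":0},{"translation":[0,0,-0.034],"angular":[0,0,0],"claw":0},{"translation":[0,0,-0.034],"angular":[0,0,0],"claw":0},{"translation":[0,0,-0.034],"angular":[0,0,0],"claw":0},{"translation":[0,0,-0.034],"angular":[0,0,0],"claw":0},{"translation":[0,0,0],"angular":[0,0,0],"claw":0},{"translation":[-0.0045,0.0021,0],"angular":[0,0,0],"claw":0},{"translation":[-0.0045,0.0021,0],"angular":[0,0,0],"claw":0},{"translation":[-0.0068,0.0032,0],"angular":[0,0,0],"claw":0},{"translation":[-0.0068,0.0032,0],"angular":[0,0,0],"claw":0}]'
python3 - <<'E'
from h import *
p,d=capture('side'); cv2.imwrite('pics/s5.png',cv2.resize(p[200:350,180:380,::-1],None,fx=4,fy=4))
s=observe();print(s['position'],s['force'],s['qpos'])
E
```

```text
time_s: 10.92
position: [0.532, 0.2806, 0.0994]
eef_rot: [0.217, 0.976, 0.0, 0.0]
force: [-0.2, 0.4, 0.1]
finger_gap: 0.0005
grip_force: 0.4
[0.5309975  0.2811737  0.09930197] [0.67764446 0.44771835 0.31853855] [ 0.09433004  0.61033276 -0.92348041  1.83796082  0.57913291  0.98852234
  0.05765282]
```

View pics/s5.png

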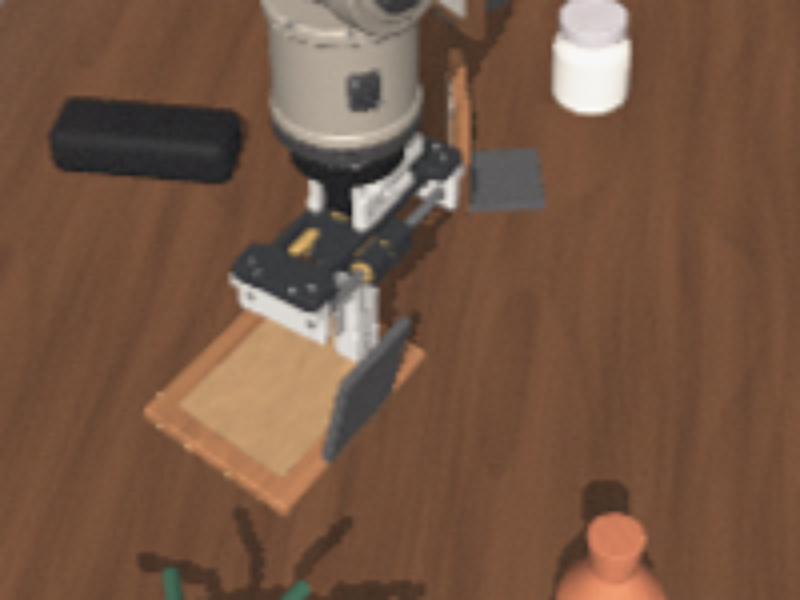

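The finger is pushing the foot (tip near crop (357,350)) and the panel's near edge has lifted. I'll continue the arc.

```bash
python3 -m creep '[{"translation":[-0.0066,0.0031,-0.0012],"angular":[0,0,0],"claw":0},{"translation":[-0.0066,0.0031,-0.0012],"angular":[0,0,0],"claw":0},{"translation":[-0.0063,0.003,-0.0025],"angular":[0,0,0],"claw":0},{"translation":[-0.0063,0.003,-0.0025],"angular":[0,0,0],"claw":0},{"translation":[-0.0058,0.0028,-0.0036],"angular":[0,0,0],"claw":0},{"translation":[-0.0058,0.0028,-0.0036],"angular":[0,0,0],"claw":0},{"translation":[-0.0052,0.0025,-0.0048],"angular":[0,0,0],"claw":0},{"translation":[-0.0052,0.0025,-0.0048],"angular":[0,0,0],"claw":0},{"translation":[-0.0043,0.002,-0.0057],"angular":[0,0,0],"claw":0},{"translation":[-0.0043,0.002,-0.0057],"angular":[0,0,0],"claw":0},{"translation":[0,0,0],"angular":[0,0,0],"claw":0},{"translation":[0,0,0],"angular":[0,0,0],"claw":0}]'
python3 - <<'E'
from h import *
p,d=capture('side'); cv2.imwrite('pics/s6.png',cv2.resize(p[150:350,180:380,::-1],None,fx=3,fy=3))
s=observe();print(s['position'],s['force'],s['qpos'])
E
```

```text
time_s: 12.48
position: [0.4762, 0.3071, 0.0633]
eef_rot: [0.217, 0.976, 0.0, 0.0]
force: [-0.2, -0.5, 0.6]
finger_gap: 0.0003
grip_force: 0.0
[0.47623094 0.30710737 0.06343775] [-0.6026423  -0.57448666 -0.22193507] [ 0.01246824  0.61037473 -0.90814834  1.93713149  0.61594073  0.89835164
 -0.07952719]
```

View pics/s6.png

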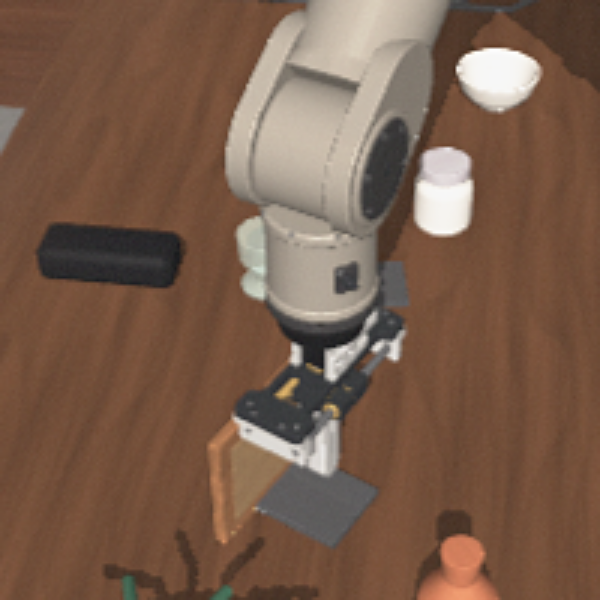

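The landscape is standing: its panel is at crop (230,470) and its foot is flat at (318,500). I'll retreat upward and check.

```bash
python3 -m creep '[{"translation":[-0.004,0.002,0.02],"angular":[0,0,0],"claw":0},{"translation":[-0.004,0.002,0.035],"angular":[0,0,0],"claw":0},{"translation":[-0.004,0.002,0.035],"angular":[0,0,0],"claw":0},{"translation":[-0.003,0.001,0.035],"angular":[0,0,0],"claw":0},{"translation":[0,0,0.035],"angular":[0,0,0],"claw":0},{"translation":[0,0,0.035],"angular":[0,0,0],"claw":0},{"translation":[0,0,0.03],"angular":[0,0,0],"claw":0},{"translation":[0,0,0],"angular":[0,0,0],"claw":0},{"translation":[0,0,0],"angular":[0,0,0],"claw":0}]'
python3 - <<'E'
from h import *
p,d=capture('side'); cv2.imwrite('pics/s7.png',p[:,:,::-1])
W=cloud('side',d)
for n,h in(('portrait',(.5495,-.2535)),('landscape',(.5315,.281))):
    m=(np.hypot(W[...,0]-h[0],W[...,1]-h[1])<.11)&(W[...,2]>.03)&(W[...,2]<.19)
    q=W[m]; print(n,len(q),np.round(q.min(0),3),np.round(q.max(0),3)) if len(q) else print(n,0)
    if len(q): print(np.round(cv2.boxPoints(cv2.minAreaRect((q[:,:2]*1000).astype(np.float32)))).tolist())
s=observe();print(s['position'],s['time_s'])
E
```

```text
time_s: 13.65
position: [0.4606, 0.3139, 0.2885]
eef_rot: [0.217, 0.976, -0.0, 0.0]
force: [-0.5, -0.1, 0.3]
finger_gap: 0.0004
grip_force: 0.0
portrait 3 [ 0.584 -0.291  0.032] [ 0.593 -0.282  0.035]
[[583.0, -283.0], [592.0, -292.0], [593.0, -291.0], [584.0, -282.0]]
landscape 1206 [0.486 0.204 0.03 ] [0.572 0.371 0.137]
[[481.0, 208.0], [496.0, 201.0], [574.0, 365.0], [559.0, 372.0]]
[0.46056517 0.31379974 0.2880673 ] 13.7
```

View pics/s7.png

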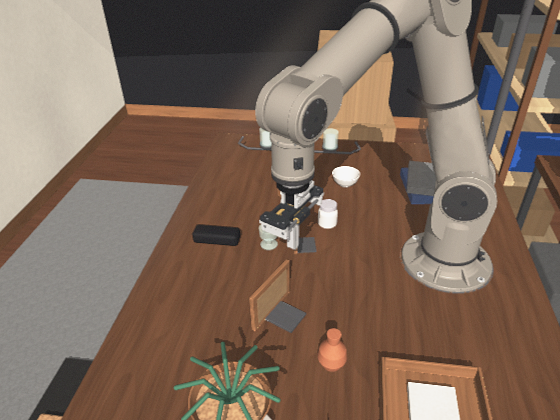

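The landscape stands at (270,295), and its heel is within about 1 cm of where it was. The arm hides the portrait here, so I'll check it and the small frame by depth from the top camera.

Run:
```python
from h import *
p,d=capture('top'); W=cloud('top',d); W0=cloud('top',np.load('pics/top0.npy'))
for n,h in(('portrait',(.5495,-.2535)),('landscape',(.5315,.281)),('small',(.48,-.014)),('candle',(.581,-.006)),('jar',(.395,-.147))):
  for C in(W0,W):
    m=(np.hypot(C[...,0]-h[0],C[...,1]-h[1])<.06)&(C[...,2]>.03)&(C[...,2]<.2)
    q=C[m]; print(n,len(q),np.round(np.median(q,0),3) if len(q) else '',np.round(q[:,2].max(),3) if len(q) else '')
print(observe()['force'])
```

```text
portrait 111 [ 0.551 -0.247  0.094] 0.106
portrait 364 [ 0.547 -0.255  0.165] 0.187
landscape 94 [0.535 0.276 0.099] 0.104
landscape 214 [0.528 0.283 0.128] 0.137
small 105 [ 0.495 -0.008  0.115] 0.122
small 104 [ 0.495 -0.007  0.115] 0.123
candle 311 [ 0.581 -0.006  0.075] 0.084
candle 310 [ 0.581 -0.004  0.075] 0.084
jar 364 [ 0.395 -0.145  0.084] 0.093
jar 363 [ 0.395 -0.146  0.084] 0.094
[-0.02205744  1.27208717 -0.8720233 ]
```

Both frames are standing and nothing else has moved.

```bash
python3 -c "
from cell import *
print(hand_in())"
```

```text
the job is handed in; nothing more can be done
None
```

Both frames are back on their feet, portrait first and then landscape, each within about 1 cm of where its bottom edge was; the small frame, candle and jar measured unmoved, and I handed the job in about 14 s into the run.

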